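Take down a stacked pressure regulator and lay its parts out

ROBOT

A 6-joint arm with a two-finger parallel gripper is mounted at the origin on the work surface. World frame = base frame: x ahead of the robot, y to its left, z up, the work surface at z = 0. Lengths are in m, angles in rad, forces in N, time in s.
With the tool pointing down it reaches from about 0.275 to 0.825 m from the base axis. Payload 4.9 kg.
Tool frame: the origin (TCP) lies midway between the tips of the shut fingers; the grasp point (between the pads) lies 19 mm behind it (bot.grip_depth is the distance from the TCP to the grasp point, in m); y points along the fingers, x is the direction in which the jaws open and shut, and the axes are right-handed (so a half turn about y gives the same grasp; the last joint's range is limited). The gripper opens to 85 mm and grips with 20 to 120 N. Pads are 22 mm wide; open, the fingers measure 114 mm over their backs; the gripper's body (76 mm by 85 mm) begins 54 mm behind the grasp point. The pads swing forward as they close: fully open they stand 13 mm farther back than shut.
Start: joints at [0.977, 0.326, -0.193, 1.052, 0, 1.437], TCP at [0.244, 0.493, 0.194] pointing down, gripper open.
Joint ranges: [-2.65, 2.65], [-0.97, 1.79], [-1.3, 1.35], [-1.93, 2.1], [-1.47, 1.37], [-3.14, 3.14]. Speed limits (rad/s): [2.57, 2.57, 3.14, 3.14, 3.14, 3.14].

INTERFACE

Orientations are given as a unit quaternion [w, x, y, z].
In Python, from cell import bot gives the robot as it stands. Calls block until the motion is done:
- bot.move_pose(position, orientation): joint-space move of the TCP to a pose.
- bot.move_linear(position, speed=0.15, rotation=None, until_force=None): straight line of the TCP; rotation=None keeps the orientation; speed is the mean speed in m/s. With until_force (N) it stops when the force on the tool has changed by that much, and returns True; else False.
- bot.goto_joints(angles): joint-space move.
- bot.set_gripper(opening, grasp_force=None): opening from 0.0 (shut) to 1.0 (fully open); grasp_force is the grip in N (None keeps the last); returns when the fingers have stopped.
- bot.wait(seconds).
- bot.solve_ik(position, orientation): joint angles nearest the present ones, or None.
- bot.camera(name): name is "scene" or "top" or "wrist"; returns the picture (400x640x3 uint8, red, green, blue); there is no depth.
- bot.calibration(name): a dict with "mtx" (3x3 intrinsics, pixels), "extrinsics" (4x4, takes a point from world to camera coordinates); the wrist camera has in their place "hand_eye" (4x4, takes a point from camera to tool coordinates, whose origin is the TCP and whose axes are the tool frame's). Camera axes: x right, y down, z forward; pixel columns grow to the right and rows downward; lengths in m; the calibration is good to about 2 mm. The wrist camera is an equidistant fisheye: a pixel r from the principal point sees the ray r / f radians off the axis. A picture is of the moment at which its call begins: read the wrist's pose just before it. calibration takes no time and is no camera call.
A pose or a line that the arm cannot do raises bot.PlanningError and nothing moves.
- bot.close_job(): hands the job in, once; it reports no verdict.
Trained networks look in the newest picture that a camera, given by its name, has taken for a name from the list of things; names that differ only in an ending like _2 or _b are one class to them, and where a whole thing is asked for, a point or a joint stands for the part that bears it (a point fixed in the world has none). Each returns a list of dicts, best first, with "confidence" (0 to 1); they miss things now and then, are a little off and sometimes report something else, mostly with a low value. They report only what shows in the picture. A call takes as long as a camera call. They do not tell look-alikes from the thing itself.
- bot.search_frame(camera, thing): "bbox" ([left, top, width, height] in pixels, round what is visible of it).
Readings, each from a call of its own:
- bot.read_clock(): time.
- bot.read_joint_positions(): joint angles.
- bot.read_joint_vel(): joint speeds.
- bot.read_joint_efforts(): joint torques, N m.
- bot.read_position(): TCP position.
- bot.read_tool_rot(): TCP orientation.
- bot.read_ft_force(): force on the tool from outside, world axes, zero at the start.
- bot.read_moment(): the same for the moment, N m.
- bot.read_gripper_width(): opening from 0.0 (shut) to 1.0 (fully open).
Only numpy, scipy, OpenCV 4.12 (cv2) and the standard library are available. Lean on these libraries where they do the work, as an engineer would, in place of code of your own. Each camera call takes 0.05 s, during which the arm holds its last target. There are 200 camera calls.

TASK

The screws are already out of the stacked pressure regulator on the desk. Take it apart from the top down, one part at a time, and set each part down level and centred on the black mat of its own shape, lined up with the outline there, letting go of it before you take the next: the clamp bar, then the round cap, the square valve body and last the long sub-base. Do not drop or tip the parts, and leave the screwdriver and the air cylinder where they lie.

Things in the scene. Friction and masses are not known exactly. Their poses are not given: they have to be found in the camera images.
- bar_center (a point): Clamp bar, top of the stack: small dark steel bar 60 x 16 x 14 mm (x, y, z) with two round holes in its top. Point: its centre, 7 mm above its underside; x along its length, z up. About 90 g.
- cap_center (a point): Round cap, second from the top: flat aluminium disc 44 mm in diameter, 22 mm high. Point: its centre, 11 mm above its underside; z up. About 80 g.
- valve_center (a point): Valve body, third from the top: grey square block 50 x 50 x 24 mm with a brass port in two opposite sides. Point: its centre, 12 mm above its underside; x and y square to its sides, z up. About 140 g.
- base_center (a point): Sub-base, bottom of the stack, standing on the desk: long aluminium block 130 x 56 x 28 mm (x, y, z) with black port holes in its long sides. Point: its centre, 14 mm above its underside; x along its length, z up. About 450 g.
- mat_bar_top (a point): Mat for the clamp bar: fixed black rubber rectangle 84 x 40 mm, 3 mm thick, with a thin grey outline 60 x 16 mm. Point: centre of its top face; x along its length.
- mat_round_top (a point): Mat for the round cap: fixed black rubber disc 68 mm in diameter, 3 mm thick, with a thin grey circle 44 mm across. Point: centre of its top face.
- mat_square_top (a point): Mat for the square valve body, fixed: black rubber square 74 x 74 mm, 3 mm thick, with a thin grey outline 50 x 50 mm. Point: centre of its top face; x and y square to its sides.
- mat_long_top (a point): Mat for the sub-base: fixed black rubber rectangle 154 x 80 mm, 3 mm thick, with a thin grey outline 130 x 56 mm. Point: centre of its top face; x along its length.
- screwdriver: Bystander: loose screwdriver with an orange handle, 170 mm long, lying on the desk. Origin within its length, x along it towards the blade. Not to be moved.
- air_cylinder: Bystander: loose pneumatic cylinder of bright metal, 166 mm long, 30 mm wide, 28 mm high, lying on the desk. Origin under the middle of its barrel, x along it towards the rod. Not to be moved.
There are look-alikes about, which are no part of the job. What is shaped like the part that bears cap_center but purple or red is not meant.

How it is judged:
By the outcome, as a careful person would: the job done as asked, in the order asked, and still so for the second after the job is handed in, with the robot touching nothing.
It also fails if it takes over 102 s, if anything falls off the work surface, if the arm or the gripper's body presses on something with over 40 N, if the wrist force passes 120 N, or if a joint passes its speed limit or range.

## Working session

There is one attempt and no reset: what is moved stays moved. The work goes in short steps, each a Python script; the robot and the scene stay as the last script left them, time stands still between calls to the robot, and variables do not carry over. Pictures are saved under pics/ and viewed, about 12 in all and at most 16, crops included, and the job is handed in when it is done.

```bash
ls; mkdir -p pics; python3 - <<'E'
from cell import bot
import cv2,numpy as np
np.set_printoptions(precision=4,suppress=True)
for n in ["scene","top"]:
    im=bot.camera(n); cv2.imwrite(f"pics/{n}0.png",im[:,:,::-1])
    c=bot.calibration(n); print(n,c["mtx"],c["extrinsics"])
    for t in ["bar_center","cap_center","valve_center","base_center","mat_bar_top","mat_round_top","mat_square_top","mat_long_top","screwdriver","air_cylinder"]:
        try: print(t,[(np.round(d["bbox"]),round(d["confidence"],2)) for d in bot.search_frame(n,t)])
        except Exception as e: print(t,e)
print(bot.calibration("wrist"),bot.read_clock(),bot.read_tool_rot(),bot.grip_depth)
E
```

```text
pics
scene [[446.5148   0.     309.897 ]
 [  0.     446.5148 195.7136]
 [  0.       0.       1.    ]] [[ 0.7893  0.6139  0.0119 -0.4863]
 [ 0.4692 -0.5905 -0.6567 -0.1358]
 [-0.3961  0.5239 -0.7541  1.2761]
 [ 0.      0.      0.      1.    ]]
bar_center [(array([247., 204.,   9.,  26.]), 0.69)]
cap_center [(array([265., 188.,  16.,  17.]), 0.78), (array([196., 247.,  22.,  24.]), 0.78), (array([305., 214.,  19.,  20.]), 0.76), (array([219., 275.,  22.,  20.]), 0.61)]
valve_center [(array([241., 224.,  25.,  16.]), 0.48)]
base_center [(array([235., 209.,  43.,  53.]), 0.65)]
mat_bar_top [(array([309., 152.,  36.,  23.]), 0.84)]
mat_round_top [(array([247., 330.,  33.,  35.]), 0.77)]
mat_square_top [(array([131., 288.,  48.,  48.]), 0.83)]
mat_long_top [(array([347., 183.,  60.,  56.]), 0.93), (array([311., 268.,  71.,  39.]), 0.75)]
screwdriver [(array([310., 268.,  74.,  39.]), 0.78)]
air_cylinder [(array([299.,  96.,  57.,  17.]), 0.59)]
top [[510.2969   0.     316.6988]
 [  0.     510.2969 205.025 ]
 [  0.       0.       1.    ]] [[-0.0372 -0.9993 -0.0029  0.0938]
 [-0.9778  0.037 
[... 586 characters left out ...]
401., 151.,  24.,  22.]), 0.68), (array([439., 224.,  27.,  28.]), 0.48)]
mat_square_top [(array([437., 226.,  30.,  28.]), 0.78), (array([400., 152.,  28.,  24.]), 0.33)]
mat_long_top [(array([241., 146.,  38.,  56.]), 0.85)]
screwdriver [(array([342., 142.,  10.,  33.]), 0.6)]
air_cylinder [(array([154., 270.,  40.,  50.]), 0.61)]
{'mtx': array([[309.7069,   0.    , 314.6959],
       [  0.    , 309.7069, 209.6995],
       [  0.    ,   0.    ,   1.    ]]), 'hand_eye': array([[ 1.    ,  0.0003, -0.0017,  0.0009],
       [ 0.0017, -0.3175,  0.9483, -0.181 ],
       [-0.0002, -0.9483, -0.3175,  0.0812],
       [ 0.    ,  0.    ,  0.    ,  1.    ]])} 1.1 [ 0.6008 -0.6008 -0.3729  0.3729] 0.0187
```

View pictures.

```bash
python3 - <<'E'
import cv2
t=cv2.imread("pics/top0.png")[110:330,140:480]; cv2.imwrite("pics/t1.png",cv2.resize(t,None,fx=2.35,fy=2.35,interpolation=2))
t=cv2.imread("pics/scene0.png")[80:380,110:510]; cv2.imwrite("pics/s1.png",cv2.resize(t,None,fx=2,fy=2,interpolation=2))
E
```

```text
(no output)
```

View pics/t1.png

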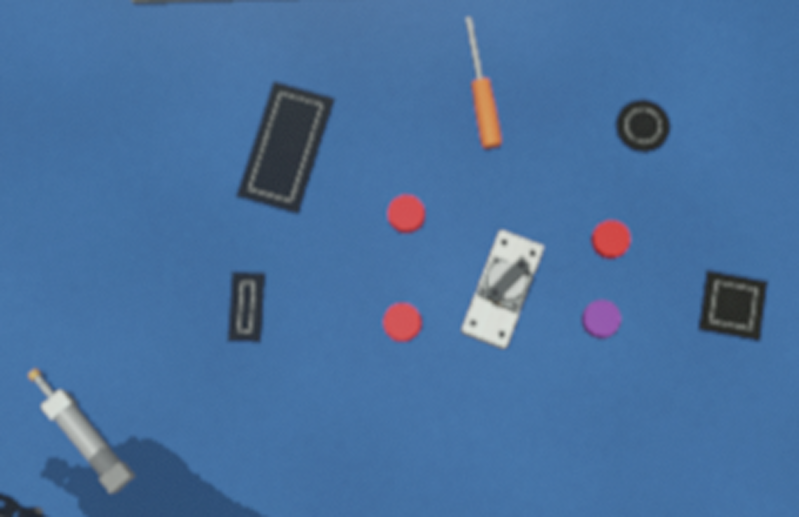

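View pics/s1.png

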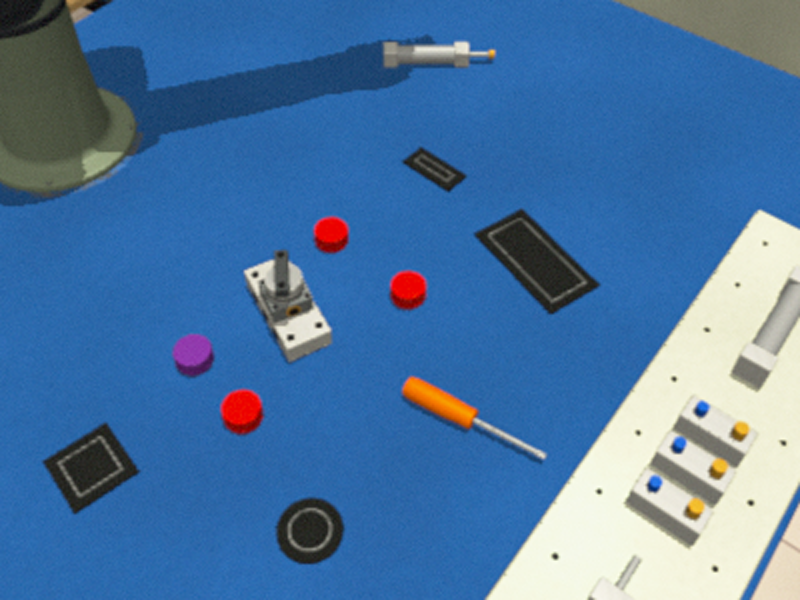

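```bash
cat > h.py <<'E'
from cell import bot
import cv2,numpy as np
from scipy.spatial.transform import Rotation as R
np.set_printoptions(precision=4,suppress=True)
def quat(a):  # tool down, jaws opening along yaw a
    c,s=np.cos(a),np.sin(a)
    q=R.from_matrix(np.array([[c,0,-s],[s,0,c],[0,-1,0]])).as_quat(); return [q[3],*q[:3]]
def yaw():
    w,x,y,z=bot.read_tool_rot(); v=R.from_quat([x,y,z,w]).apply([1,0,0]); return np.arctan2(v[1],v[0])
def wrist(name=None):
    p=np.array(bot.read_position()); w,x,y,z=bot.read_tool_rot()
    T=np.eye(4); T[:3,:3]=R.from_quat([x,y,z,w]).as_matrix(); T[:3,3]=p
    c=bot.calibration("wrist"); im=bot.camera("wrist")[:,:,::-1].copy()
    if name: cv2.imwrite(f"pics/{name}.png",im)
    return im,np.linalg.inv(T@c["hand_eye"]),c["mtx"],True
def fixed(n):
    c=bot.calibration(n); return bot.camera(n)[:,:,::-1].copy(),c["extrinsics"],c["mtx"],False
def proj(P,E,K,fish):
    q=P@E[:3,:3].T+E[:3,3]
    if fish:
        r=np.linalg.norm(q[...,:2],axis=-1); s=np.arctan2(r,q[...,2])/np.maximum(r,1e-9)
        uv=q[...,:2]*s[...,None]
    else: uv=q[...,:2]/q[...,2:]
    return uv*[K[0,0],K[1,1]]+K[:2,2]
def ortho(view,c,z,half=0.08,px=0.0005):
    """bird's-eye picture of plane z round c; columns = +x, rows = +y (mirrored view)"""
    im,E,K,f=view; n=int(2*half/px)+1; g=np.linspace(-half,half,n)
    X,Y=np.meshgrid(c[0]+g,c[1]+g); uv=proj(np.stack([X,Y,0*X+z],-1),E,K,f).astype(np.float32)
    return cv2.remap(im,uv[...,0],uv[...,1],cv2.INTER_LINEAR)
def rect(mask,c,half,px=0.0005,near=True):
    """min-area rectangle of the biggest blob: centre, sizes(long,short), yaw of long side"""
    mask=cv2.morphologyEx(mask.astype(np.uint8),cv2.MORPH_CLOSE,np.ones((9,9)))
    cs,_=cv2.findContours(mask,cv2.RETR_EXTERNAL,cv2.CHAIN_APPROX_NONE)
    k=max(cs,key=cv2.contourArea); (x,y),(w,h),a=cv2.minAreaRect(k)
    if h>w: w,h,a=h,w,a+90
    m=cv2.moments(k); cm=np.array([m["m10"],m["m01"]])/m["m00"]
    a=(np.radians(a)+np.pi/2)%np.pi-np.pi/2
    return np.array(c[:2])+cm*px-half,np.array([w,h])*px,a
def mat(view,c,half=0.1):
    o=ortho(view,c,0.003,half); 
    m=o.max(-1)<75
    n=m.shape[0]; cc=cv2.connectedComponentsWithStats(cv2.morphologyEx(m.astype(np.uint8),cv2.MORPH_CLOSE,np.ones((9,9))))
    # blob nearest the middle, of mat size
    ok=[i for i in range(1,cc[0]) if cc[2][i,4]>4000]
    i=min(ok,key=lambda i:np.linalg.norm(cc[3][i]-n/2)); return rect(cc[1]==i,c,half)
def pix2w(uv,E,K,z):
    d=E[:3,:3].T@np.linalg.inv(K)@[*uv,1]; o=-E[:3,:3].T@E[:3,3]; return (o+d*(z-o[2])/d[2])[:2]
E
python3 - <<'E'
from h import *
v=fixed("top"); P=lambda x,y,z: pix2w((140+x/2.35,110+y/2.35),v[1],v[2],z)
for n,x,y in [("long",285,147),("bar",247,307),("round",643,126),("square",733,305)]:
    c=P(x,y,.003); print(n,c,*mat(v,c))
for n,p in dict(stack=(508,281,.088),base1=(522,238,.028),base2=(484,338,.028),red1=(406,214,.022),red2=(402,322,.022),red3=(612,239,.022),pur=(602,319,.022),scr=(485,110,.01)).items(): print(n,P(*p))
print(yaw())
E
```

```text
long [0.6519 0.2304] [0.6541 0.2308] [0.1203 0.0468] -0.3177979423563544
bar [0.4546 0.279 ] [0.4562 0.2808] [0.0777 0.0349] -0.07067843111794048
round [ 0.6619 -0.2129] [ 0.6635 -0.2117] [0.062 0.062] -1.5707963267948966
square [ 0.4351 -0.3037] [ 0.4358 -0.3026] [0.0704 0.0698] 1.3497492957864123
stack [ 0.4609 -0.0288]
base1 [ 0.5216 -0.0531]
base2 [ 0.404  -0.0019]
red1 [0.5574 0.0842]
red2 [0.4272 0.0935]
red3 [ 0.5175 -0.1612]
pur [ 0.4218 -0.1426]
scr [ 0.6878 -0.0181]
1.110996114951416
```

```bash
cat >> h.py <<'E'
def look(c,a,z,off=0.07,name=None):
    zd=np.array([-np.sin(a),np.cos(a)]); p=np.array(c[:2])-off*zd
    bot.move_pose([*p,z],quat(a)); bot.wait(0.15); return wrist(name)
E
python3 - <<'E'
from h import *
S=dict(bar=(.4562,.2808),long=(.6541,.2308),round=(.6635,-.2117),square=(.4358,-.3026))
import pickle; out={}
for n,c in S.items():
    a=1.1 if n in("bar","long") else 1.1
    for a in (1.57,0.8,2.2,0):
        try: v=look(c,a,.16); break
        except bot.PlanningError: print("no",n,a)
    out[n]=v; r=mat(v,c); print(n,a,*r,bot.read_clock(),bot.read_joint_positions())
c=(.4609,-.0288)
for a in (1.57,-1.57):
    try: out[f"st{a}"]=look(c,a,.22); print(bot.read_clock(),bot.read_joint_positions())
    except bot.PlanningError: print("no",a)
pickle.dump(out,open("v.pkl","wb"))
I=[cv2.resize(ortho(out[k],S.get(k,c),.003 if k in S else .088,.08,.0005),(320,320))[:,::-1] if 0 else cv2.resize(ortho(out[k],S.get(k,c),.003 if k in S else .088,.08),(260,260)) for k in out]
while len(I)<6:I.append(I[0]*0)
cv2.imwrite("pics/tour.png",np.vstack([np.hstack(I[:3]),np.hstack(I[3:6])]))
E
```

```text
Traceback (most recent call last):
  File "h.py", line 45, in mat
    i=min(ok,key=lambda i:np.linalg.norm(cc[3][i]-n/2)); return rect(cc[1]==i,c,half)
ValueError: min() iterable argument is empty
```

```bash
python3 - <<'E'
from h import *
v=wrist(); c=(.4562,.2808); o=ortho(v,c,.003,.1); print(bot.read_position(),yaw(),bot.read_clock(),o[200,200],proj(np.array([*c,.003]),*v[1:]))
cv2.imwrite("pics/w1.png",np.hstack([cv2.resize(v[0],(480,300)),cv2.resize(o,(300,300))]))
E
```

```text
[0.5257 0.2816 0.1602] 1.57151719207784 2.7333 [97 82 72] [313.7808 120.2688]
```

View pics/w1.png

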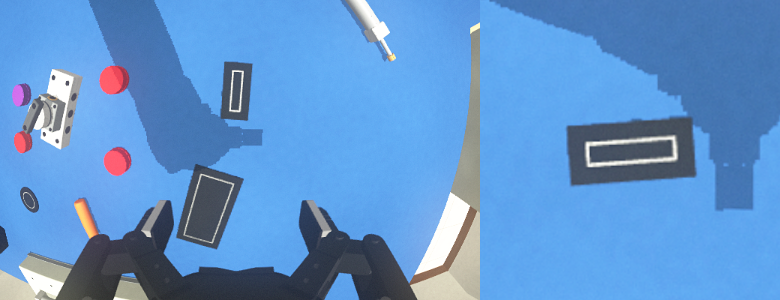

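```bash
sed -i 's/    m=o.max(-1)<75/    m=cv2.cvtColor(o,cv2.COLOR_BGR2HSV)[...,1]<110/' h.py
cat > tour.py <<'E'
from h import *
import pickle
S=dict(bar=(.4562,.2808),long=(.6541,.2308),round=(.6635,-.2117),square=(.4358,-.3026)); out={}
c=(.4609,-.0288)
for n,p in {**S,"st":c,"st2":c}.items():
    z=.16 if n in S else .21
    for a in ((1.57,0.8,2.2,0) if n!="st2" else (-1.57,-1.2,-2.2)):
        try: out[n]=look(p,a,z); break
        except bot.PlanningError: print("no",n,a)
    print(n,a,bot.read_clock(),bot.read_joint_positions())
    if n in S:
        try: print(*mat(out[n],p))
        except Exception as e: print(e)
pickle.dump(out,open("v.pkl","wb"))
I=[cv2.resize(ortho(out[k],S.get(k,c),.003 if k in S else .088,.08),(260,260)) for k in out]
while len(I)<6:I.append(I[0]*0)
cv2.imwrite("pics/tour.png",np.vstack([np.hstack(I[:3]),np.hstack(I[3:6])]))
E
python3 tour.py
```

```text
bar 1.57 3.1833 [ 0.3663  0.4346 -0.1185  1.0178  0.      0.3672]
[0.4572 0.2817] [0.0832 0.0397] -0.07286355479234974
long 1.57 4.2167 [0.2131 0.7625 0.4543 1.2622 0.0001 0.2123]
[0.6543 0.2316] [0.1538 0.0799] -0.3177979423563544
round 1.57 6.0417 [-0.3757  0.773   0.4719  1.2698  0.0001 -0.3768]
[ 0.6649 -0.2112] [0.0665 0.066 ] -1.5707963267948966
square 1.57 7.2083 [-0.6628  0.4234 -0.1365  1.0107  0.0001 -0.6635]
[ 0.437  -0.3022] [0.074  0.0734] 1.3510996516171367
st 1.57 8.4917 [-0.1954  0.2826 -0.2119  1.0769 -0.0002 -0.1925]
st2 -1.57 11.2833 [-0.2625  0.0169 -0.53    1.0239  0.      2.8782]
```

View pics/tour.png

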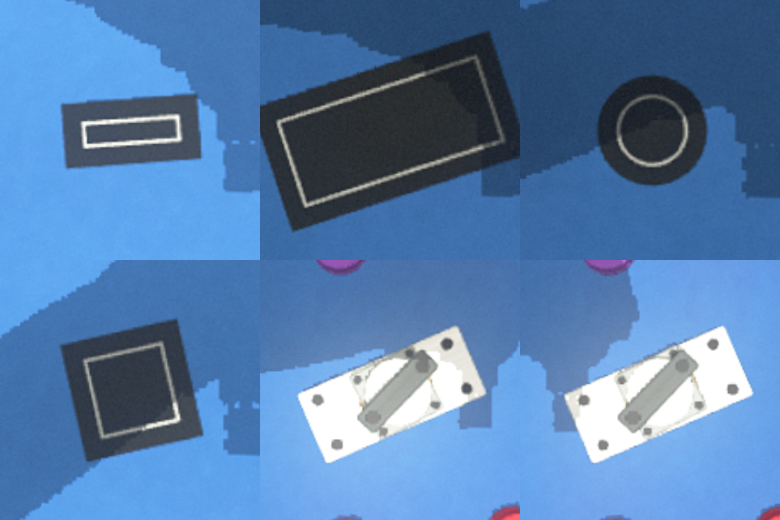

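```bash
cat >> h.py <<'E'
def blob(o,m,c,half):
    n=m.shape[0]; cc=cv2.connectedComponentsWithStats(cv2.morphologyEx(m.astype(np.uint8),cv2.MORPH_OPEN,np.ones((5,5))))
    ok=[i for i in range(1,cc[0]) if cc[2][i,4]>1500]
    i=min(ok,key=lambda i:np.linalg.norm(cc[3][i]-n/2)); return rect(cc[1]==i,c,half)
E
python3 - <<'E'
from h import *
import pickle
out=pickle.load(open("v.pkl","rb")); c=(.4665,-.029)
for k in("st","st2"):
    o=ortho(out[k],c,.088,.08); h=cv2.cvtColor(o,cv2.COLOR_BGR2HSV)
    print(k,"bar",*blob(o,(h[...,1]<60)&(h[...,2]<155)&(h[...,2]>60),c,.08))
    o=ortho(out[k],c,.028,.09); h=cv2.cvtColor(o,cv2.COLOR_BGR2HSV)
    print("base",*blob(o,(h[...,1]<70),c,.09))
    im=ortho(out[k],c,.052,.04); cv2.imwrite(f"pics/{k}.png",im)
a,b=[cv2.resize(cv2.imread(f"pics/{k}.png"),(400,400)) for k in("st","st2")]
cv2.imwrite("pics/stz.png",np.hstack([a,b]))
E
```

```text
Traceback (most recent call last):
  File "h.py", line 54, in blob
    i=min(ok,key=lambda i:np.linalg.norm(cc[3][i]-n/2)); return rect(cc[1]==i,c,half)
ValueError: min() iterable argument is empty
```

```bash
python3 - <<'E'
from h import *
import pickle
out=pickle.load(open("v.pkl","rb")); c=(.4665,-.029)
for k in("st","st2"):
    o=ortho(out[k],c,.088,.08); h=cv2.cvtColor(o,cv2.COLOR_BGR2HSV); print(h[160,150:171:5],h[160,100])
    cv2.imwrite(f"pics/{k}.png",ortho(out[k],c,.088,.04))
a,b=[cv2.resize(cv2.imread(f"pics/{k}.png"),(400,400)) for k in("st","st2")]
cv2.imwrite("pics/stz.png",np.hstack([a,b]))
E
```

```text
[[ 54   7 175]
 [ 60   6 174]
 [ 60   6 170]
 [ 70   9 172]
 [ 60   7 172]] [  0   0 255]
[[ 60   6 172]
 [ 45   6 172]
 [ 60   8 167]
 [ 68   6 171]
 [ 60   6 172]] [  0   0 255]
```

View pics/stz.png

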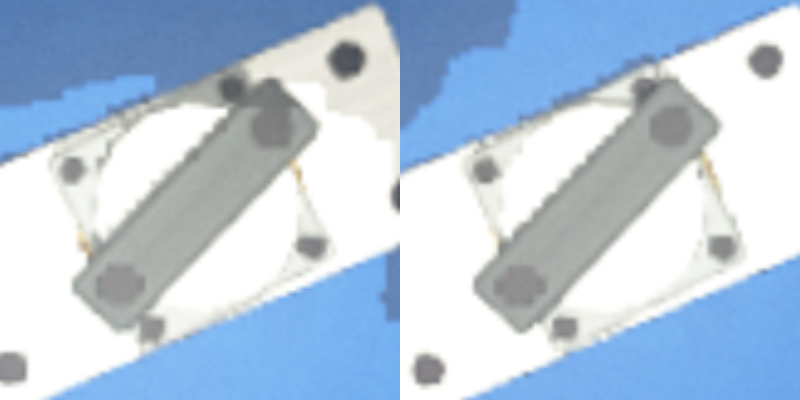

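```bash
cat >> h.py <<'E'
def pick(c,a,ztip,op,force,zt=.16,lift=.16):
    bot.set_gripper(op); bot.move_pose([*c,zt],quat(a))
    bot.move_linear([*c,ztip+.03],0.2)
    hit=bot.move_linear([*c,ztip],0.06,until_force=8); print("hit",hit,bot.read_position())
    bot.set_gripper(0,force); print("width",bot.read_gripper_width(),bot.read_ft_force())
    bot.move_linear([*c,ztip+.02],0.06); bot.move_linear([*c,lift],0.2)
    print("lifted",bot.read_gripper_width(),bot.read_ft_force(),bot.read_clock())
def place(c,a,ztip,op,zt=.16):
    bot.move_pose([*c,zt],quat(a)); bot.move_linear([*c,ztip+.02],0.2); bot.wait(.1)
    hit=bot.move_linear([*c,ztip-.002],0.03,until_force=3); print("touch",hit,bot.read_position(),ztip)
    bot.set_gripper(op); bot.wait(.1); bot.move_linear([*c,ztip+.05],0.12); bot.move_linear([*c,zt],0.25)
    print("placed",bot.read_clock())
E
python3 - <<'E'
from h import *
pick((.4655,-.0277),-.811+np.pi/2,.0765,.42,40)
v=look((.457,.2817),1.498,.16,off=.07)
place((.4572,.2817),1.498,.0055,.42)
v=look((.4572,.2817),1.498,.16); cv2.imwrite("pics/b1.png",cv2.resize(ortho(v,(.4572,.2817),.003,.06),(480,480)))
print(bot.read_clock())
E
```

```text
hit False [ 0.4654 -0.0277  0.0763]
width -0.0001220757398663658 [-0.549   0.5952 -0.1086]
lifted -0.00301932537922141 [-0.9541  0.5051 -0.9639] 16.2333
touch False [0.4573 0.2818 0.0035] 0.0055
placed 21.4917
22.075
```

View pics/b1.png

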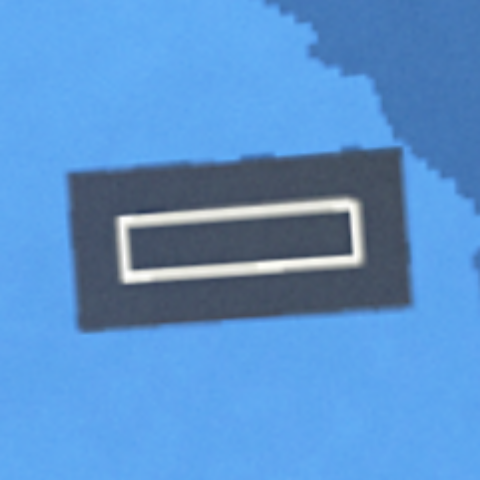

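```bash
python3 - <<'E'
from h import *
c=(.4665,-.029); v=look(c,1.57,.21,name="w2"); f=fixed("scene")
a=cv2.resize(ortho(v,c,.088,.06),(400,400)); b=cv2.resize(f[0][180:280,210:310],(400,400),interpolation=2)
cv2.imwrite("pics/c1.png",np.hstack([a,b])); print(bot.read_clock())
E
```

```text
23.5083
```

View pics/c1.png

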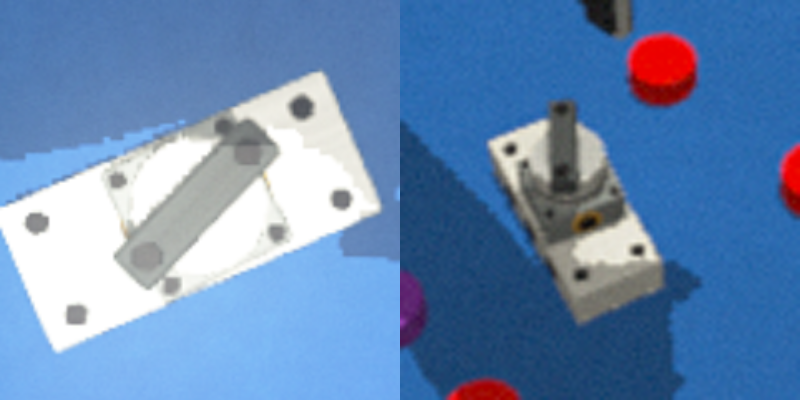

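```bash
python3 - <<'E'
from h import *
c=bot.calibration("scene")
for z in (.06,.07,.074,.08,.088): print(z,proj(np.array([[.4809,-.0434,z],[.4509,-.0119,z]]),c["extrinsics"],c["mtx"],False))
# wrist parallax views
m=(.4665,-.029); I=[]
for off in (.16,):
    v=look(m,1.57,.2,off=off); print(bot.read_position())
    for z in (.066,.074,.080,.088): I.append(cv2.resize(ortho(v,m,z,.04),(380,280)))
cv2.imwrite("pics/d1.png",np.vstack([np.hstack(I[:2]),np.hstack(I[2:])]))
E
```

```text
0.06 [[251.6768 229.0874]
 [251.4043 214.2336]]
0.07 [[251.2947 226.4336]
 [251.0307 211.5445]]
0.074 [[251.1402 225.361 ]
 [250.8797 210.4579]]
0.08 [[250.9068 223.7399]
 [250.6516 208.8161]]
0.088 [[250.5923 221.5556]
 [250.3443 206.6044]]
[ 0.6257 -0.0289  0.2004]
```

View pics/d1.png

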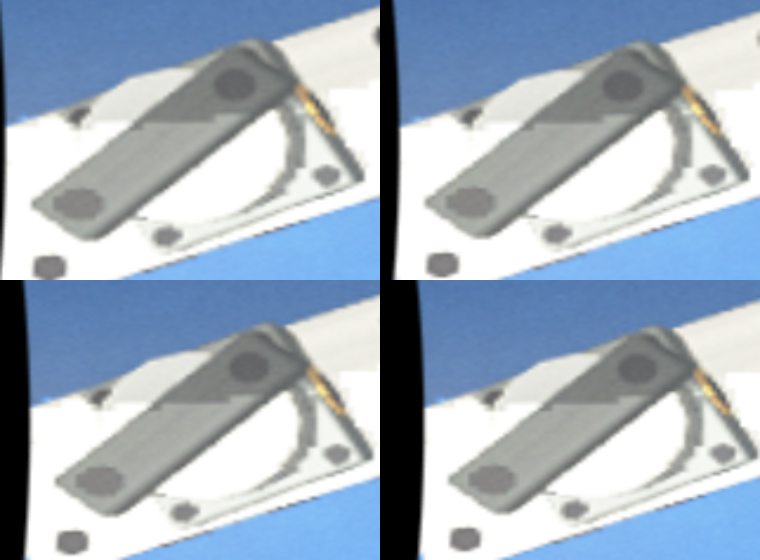

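```bash
python3 - <<'E'
from h import *
print(bot.read_gripper_width(),bot.read_ft_force())
c=(.4655,-.0277); a=-.811+np.pi/2
bot.move_pose([*c,.14],quat(a)); print(bot.read_ft_force())
bot.move_linear([*c,.0765],.15); bot.wait(.2); v=wrist("e1"); print(bot.read_gripper_width(),bot.read_position(),yaw(),bot.read_ft_force())
bot.set_gripper(0.05,40); bot.wait(.3); print(bot.read_gripper_width(),bot.read_ft_force()); w=wrist("e2")
s=fixed("scene")[0][150:250,200:300]
cv2.imwrite("pics/e.png",np.hstack([v[0][130:400,200:430],w[0][130:400,200:430],cv2.resize(s,(270,270),interpolation=2)]))
E
```

```text
0.4225423298361121 [ 0.9417 -0.2407  0.5316]
[ 0.4704  0.775  -0.4807]
0.4209666549668493 [ 0.4665 -0.0279  0.0774] 0.7599212723879526 [-0.5775 -0.256   0.3401]
0.05532025711336636 [-0.0459  0.3597  0.4311]
```

View pics/e.png

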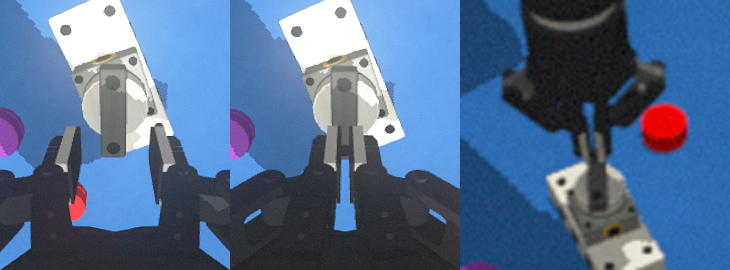

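```bash
python3 - <<'E'
from h import *
print(bot.read_clock()); c=(.4655,-.0277)
print(bot.move_linear([*c,.045],.02,until_force=4),bot.read_position(),bot.read_position(),bot.read_joint_positions(),bot.read_ft_force(),bot.read_clock())
z=bot.read_position()[2]; bot.move_linear([*c,z+.02],.1)
E
```

```text
26.5417
True [ 0.4654 -0.0277  0.0505] [ 0.4654 -0.0277  0.0505] [-0.2179  0.3327 -0.602   0.6363 -0.      0.593 ] [-0.5777  0.307   6.2318] 27.725
```

```bash
cat >> h.py <<'E'
L=.0372  # measured: real tips this far above the nominal TCP
E
python3 - <<'E'
from h import *
c=(.4655,-.0277);a=-.811+np.pi/2
bot.set_gripper(.42)
hit=bot.move_linear([*c,.0768-L],.06,until_force=6); print(hit,bot.read_position())
bot.set_gripper(0,40); w=bot.read_gripper_width(); print(w,bot.read_ft_force())
if .12<w<.26:
    bot.move_linear([*c,.06],.06); print(bot.read_gripper_width(),bot.read_ft_force(),bot.read_position())
v=wrist(); s=fixed("scene")[0][150:250,200:300]
cv2.imwrite("pics/f.png",np.hstack([v[0][130:400,200:430],cv2.resize(s,(270,270),interpolation=2)])); print(bot.read_clock())
E
```

```text
False [ 0.4654 -0.0277  0.0394]
0.17350198707881537 [-0.579   0.6341  1.4766]
0.1734436719501344 [ 0.4033 -0.0499 -1.2078] [ 0.4658 -0.0278  0.0604]
30.0583
```

View pics/f.png

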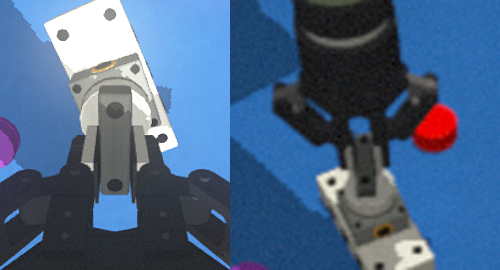

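```bash
python3 - <<'E'
from h import *
m=(.4572,.2817)
bot.move_linear([.4655,-.0277,.10],.2)
place(m,1.498,.0058-L,.42,zt=.10)
v=look(m,1.498,.12); c=(.4665,-.029); w=look(c,1.57,.17)
cv2.imwrite("pics/g.png",np.hstack([cv2.resize(ortho(v,m,.003,.05),(400,400)),cv2.resize(ortho(w,c,.074,.04),(400,400))]))
import pickle; pickle.dump((v,w),open("v2.pkl","wb")); print(bot.read_clock())
E
```

```text
touch True [ 0.4568  0.2816 -0.0309] -0.0314
placed 34.5
36.475
```

View pics/g.png

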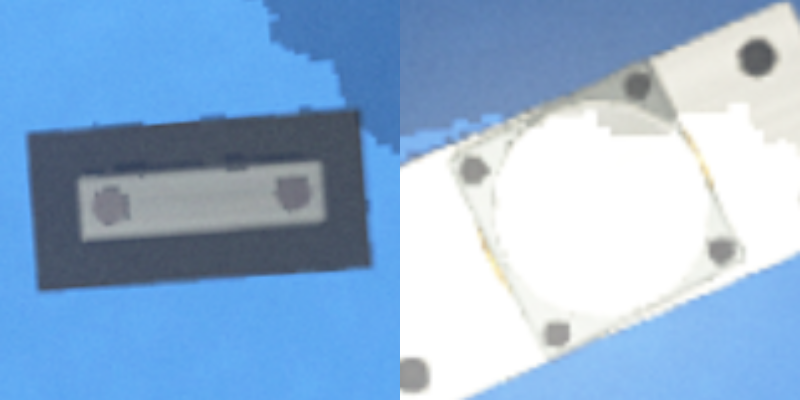

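```bash
python3 - <<'E'
from h import *
import pickle
c=(.4667,-.0277); m=(.6648,-.2114); z0=.055-L-.002
pick(c,1.096,z0,.72,45,zt=.09,lift=.08)
w=bot.read_gripper_width(); print(w)
assert .4<w<.62
place(m,1.3,z0-.052+.003,.72,zt=.08)
v=look(m,1.57,.12); c=(.4665,-.029); w=look(c,1.57,.14); w2=look(c,-1.57,.14) if 0 else None
pickle.dump((v,w),open("v3.pkl","wb")); print(bot.read_clock())
cv2.imwrite("pics/i.png",np.hstack([cv2.resize(ortho(v,m,.003,.05),(400,400)),cv2.resize(ortho(w,c,.052,.04),(400,400))]))
E
```

```text
hit False [ 0.4665 -0.0277  0.0156]
width 0.4938966728536326 [-0.965  -0.3455  4.6655]
lifted 0.4914558284325043 [-0.5448 -0.3054 -1.4346] 39.5333
0.4914558284325043
touch True [ 0.6644 -0.2113 -0.0326] -0.03319999999999999
placed 43.3083
45.175
```

View pics/i.png

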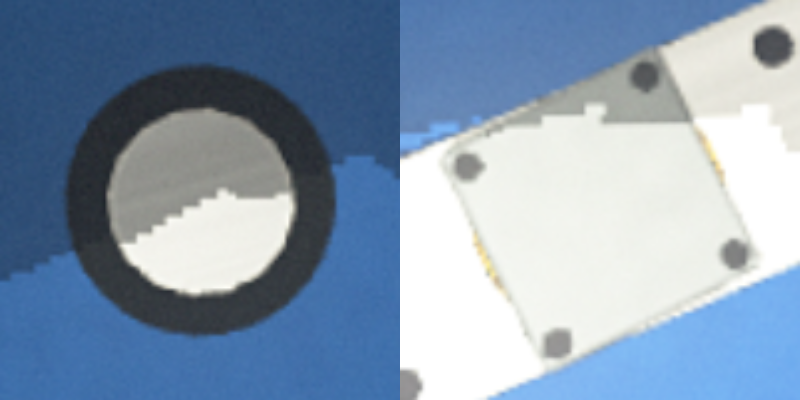

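```bash
python3 - <<'E'
from h import *
import pickle
c=(.4667,-.0273); m=(.437,-.3022); z0=.0325-L-.0015
pick(c,1.099,z0,.85,50,zt=.07,lift=.06)
w=bot.read_gripper_width(); print(w)
assert .48<w<.7
place(m,1.351,z0-.028+.003,.85,zt=.07)
v=look(m,1.57,.12); c=(.4635,-.029); w=look(c,1.57,.14)
pickle.dump((v,w),open("v4.pkl","wb")); print(bot.read_clock())
o=ortho(w,c,.028,.09); h=cv2.cvtColor(o,cv2.COLOR_BGR2HSV); print("base",*blob(o,h[...,1]<70,c,.09))
cv2.imwrite("pics/j.png",np.hstack([cv2.resize(ortho(v,m,.003,.05),(400,400)),cv2.resize(o,(400,400))]))
E
```

```text
hit False [ 0.4665 -0.0272 -0.0064]
width 0.5757866566602854 [-0.8319  0.1272  5.2366]
lifted 0.5719315526718345 [-0.8696  0.0946 -0.823 ] 48.1917
0.5719315526718345
touch True [ 0.4367 -0.302  -0.0307] -0.031199999999999995
placed 51.9333
53.8333
base [ 0.4645 -0.0254] [0.1305 0.0571] -0.4069708288224039
```

View pics/j.png

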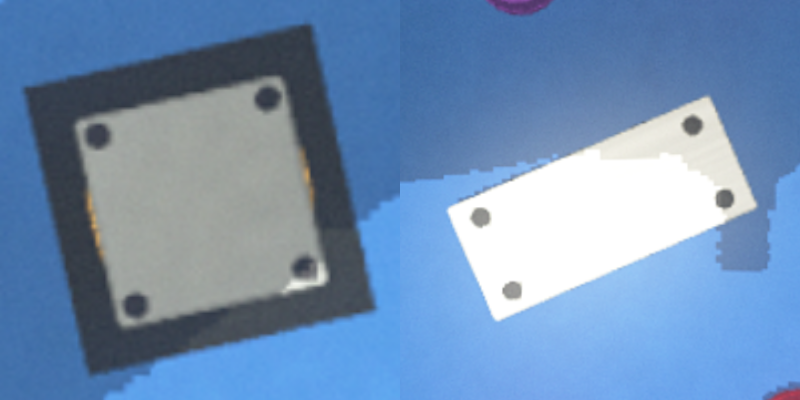

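```bash
python3 - <<'E'
from h import *
import pickle
c=(.4645,-.0254); m=(.6543,.2317); z0=.009-L-.003
pick(c,-.407+np.pi/2,z0,1.0,90,zt=.05,lift=.05)
w=bot.read_gripper_width(); print(w)
assert .55<w<.8
place(m,-.319+np.pi/2,z0+.003,1.0,zt=.06)
v=look(m,1.57,.15); f=fixed("scene"); print(bot.read_clock())
o=ortho(v,m,.031,.1); h=cv2.cvtColor(o,cv2.COLOR_BGR2HSV); print(*blob(o,(h[...,1]<70)&(h[...,2]>130),m,.1),*mat(v,m))
cv2.imwrite("pics/k.png",np.hstack([cv2.resize(ortho(v,m,.003,.1),(400,400)),cv2.resize(f[0][80:380,110:510],(400,300))[:,:] if 0 else cv2.resize(f[0][80:380,110:410],(400,400))]))
E
```

```text
hit False [ 0.4642 -0.0254 -0.0314]
width 0.6361765860181028 [-2.6683 -0.3332  6.0784]
lifted 0.6347048353684456 [-0.8121 -0.3649 -5.7853] 57.0583
0.6347048353684456
touch True [ 0.6539  0.2317 -0.0273] -0.028199999999999996
placed 60.8833
61.6667
[0.6531 0.2322] [0.1294 0.0561] -0.3201191535624677 [0.6548 0.2315] [0.1551 0.0818] -0.31573865304345095
```

View pics/k.png

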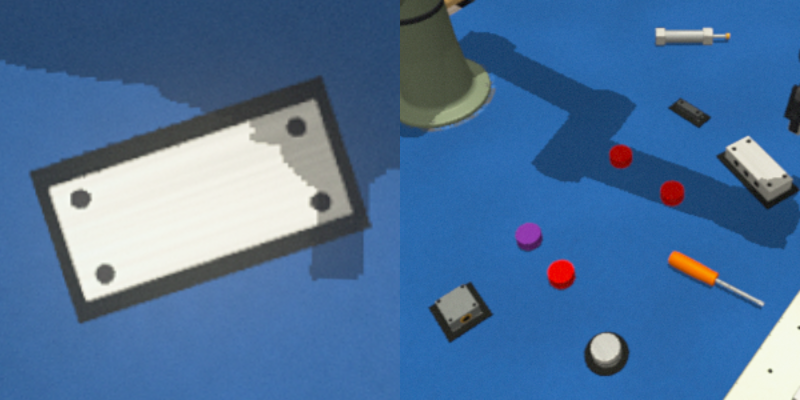

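```bash
python3 -c "
from h import *
bot.close_job(); print(bot.read_clock())"
```

```text
the job is handed in; nothing more can be done
the job is handed in; nothing more can be done
```

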